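# Put the polish away and latch the cabinet door

### The arm

A 6-joint arm with a two-finger parallel gripper is mounted at the origin on the work surface. World frame = base frame: x ahead of the robot, y to its left, z up, the work surface at z = 0. Lengths are in m, angles in degrees, forces in N, time in s.
With the tool pointing down it reaches from about 0.4 to 0.825 m from the base axis. Payload 7 kg.
Tool frame: the origin (TCP) lies midway between the tips of the shut fingers; the grasp point (between the pads) lies 19 mm behind it; z points along the fingers, y is the direction in which the jaws open and shut (so a half turn about z gives the same grasp; the last joint's range is limited). The gripper opens to 88 mm and grips with 3 to 60 N. Pads are 19 mm wide; open, the fingers measure 130 mm over their backs; the gripper's body (78 mm by 193 mm) begins 47 mm behind the grasp point.
Start: joints at [86.58, 20.546, 0.682, 0, -70.136, -16.507], TCP at [0.23, 0.635, 0.227] pointing down, gripper open.
Joint ranges: [-176.03, 176.03], [-82.01, 121.73], [-58.28, 71.71], [-173.87, 95.51], [-174.79, -0.11], [-173.66, 173.66]. Speed limits (degrees/s): [136.94, 136.94, 172.46, 180, 180, 180].

### API

Orientations are given as a 3x3 rotation matrix whose columns are the frame's x, y, z axes.
In Python, from rig import robot gives the robot as it stands. Calls block until the motion is done:
- robot.goto(position, orientation): joint-space move of the TCP to a pose.
- robot.servo_line(position, ori=None, speed=0.15): straight line of the TCP; ori=None keeps the orientation; speed is the mean speed in m/s.
- robot.movej(angles): joint-space move.
- robot.move_gripper(opening): opening from 0.0 (shut) to 1.0 (fully open); the grip force is fixed at half the most; returns when the fingers have stopped.
- robot.dwell(seconds).
- robot.ik(position, orientation): joint angles nearest the present ones, or None.
- robot.grab_frame(name): name is "side" or "top" or "wrist"; returns (picture, depth): 400x640x3 uint8, red, green, blue; 400x640 float32, m along the optical axis (not along the pixel's ray), 0 where there is no reading.
- robot.camera_info(name): a dict with "vfov" (degrees; the focal length in pixels is half the picture's height over the tangent of half this angle, whatever the lens; pixels are square), "cx", "cy" (the principal point, pixels), "view" (4x4, takes a point from world to camera coordinates); the wrist camera has in their place "T_tool_cam" (4x4, takes a point from camera to tool coordinates, whose origin is the TCP and whose axes are the flange's). Camera axes: x right, y down, z forward; pixel columns grow to the right and rows downward; lengths in m; the calibration is good to about 2 mm. The wrist camera is an equidistant fisheye: a pixel r from the principal point sees the ray r / f radians off the axis. A picture is of the moment at which its call begins: read the wrist's pose just before it. camera_info takes no time and is no camera call.
A pose or a line that the arm cannot do raises robot.Unreachable and nothing moves.
- robot.job_done(): hands the job in, once; it reports no verdict.
Readings, each from a call of its own:
- robot.read_t(): time.
- robot.read_qpos(): joint angles.
- robot.read_qvel(): joint speeds.
- robot.read_effort(): joint torques, N m.
- robot.read_position(): TCP position.
- robot.read_tcp_rot(): TCP orientation.
- robot.read_force(): force on the tool from outside, world axes, zero at the start.
- robot.read_ft_torque(): the same for the moment, N m.
- robot.read_grip_width(): opening from 0.0 (shut) to 1.0 (fully open).
Only numpy, scipy, OpenCV 4.12 (cv2) and the standard library are available. Lean on these libraries where they do the work, as an engineer would, in place of code of your own. Each camera call takes 0.05 s, during which the arm holds its last target.

### The job

Set the polish tin with the red lid upright on the pulled-out green tray of the low wooden bench cabinet, let go of it, and slide the tray fully home. Then push the cabinet's door shut until its sprung tongue snaps in behind the brass roller and the door stays shut by itself. Go gently: do not slam the door or force the cabinet, never tip the tin, and leave the other things on the bench where they are.

Things in the scene. Friction and masses are not known exactly. Their poses are not given: they have to be found in the camera images.
- tin_red: the task's polish tin: upright round steel tin with a red lid, 57 mm across, 30 mm tall, 0.12 kg; origin at the centre of its underside, z up
- cabinet: low wooden cabinet, fixed: 260 mm wide (y), 100 mm tall. Origin on the bench, below the middle of its roof's front edge; x points into the cabinet (away from the robot), y to the left, z up. Roof from x = 0 to 190 mm. Side cheeks 15 mm thick, 100 mm tall, from x = -52 to 200 mm, inner faces at y = +-115 mm. Between them x = -52 to 0 is open above; the shut door stands there
- tray (a joint): green tray on runners: how far it is pulled out of the cabinet, in m; 0 = fully home against its rigid stop, front lip flush with the roof edge; at most 0.15. Slides along the cabinet's x with about 1.5 N of friction plus light damping
- tray_lip (a point): top edge of the tray's front lip, middle of its front (robot-side) face, 55 mm above the bench; the lip is 160 mm wide, 6 mm thick and 47 mm tall, its lower edge 8 mm above the bench. Axes as the cabinet
- tray_spot (a point): point on the tray floor's upper face (14 mm above the bench), 60 mm behind the lip's front face, midway across: where the tin is meant to stand. The floor is 160 mm wide and 170 mm long, with 4 mm thick side rims 10 mm high. Axes as the cabinet
- door (a joint): dark wooden door hinged on the left cheek, opening towards the robot: angle in rad, 0 = nominally shut, grows as it opens, at most 2.0 (1.57 = square to the front, left of the tray, outer face to the left). Stays where left (friction 0.05 N m, damping 0.12 N m s). Panel 205 mm from hinge line to free edge, 14 mm thick, from 7 to 93 mm above the bench
- door_hinge (a point): point on the hinge line, in the plane of the door's outer face, 65 mm above the bench; at cabinet x = -30 mm, y = +110 mm. Its axes turn with the door: -y runs along the outer face from the hinge to the free edge, -x is the outward normal of the outer face (towards the robot when shut)
- push_plate (a point): centre of the brass push plate, 50 mm square, on the door's outer face: 155 mm from the hinge line, 65 mm above the bench. Axes as door_hinge
- tongue (a joint): sprung steel tongue at the door's free edge near its top: how far it is pressed into the door, in m; 0 = fully out (9 mm proud of the edge), at most 0.008. Sloped on its inner side. In closing it is pressed in by some 5 mm by the roller, and springs back to 0 behind it. Pushing it over, at the push plate, takes about 6 to 14 N
- keep_nominal (a point): nominal place of the upright brass roller (6 mm thick, 64 to 96 mm above the bench) on the right cheek, behind which the tongue catches. The true roller, with the buffer, sits in a slotted keep screwed anywhere from 10 mm nearer the robot to 5 mm farther in (cabinet x), so the latched door angle lies anywhere from about +0.05 to -0.025 rad. Not measured: feel for it
- buffer (a joint): small black rubber spring buffer inside, near the door's free edge, 40 mm above the bench: how far the door presses it in, in m; 0 = free, about 0.008 when the door is latched (it then pushes back with about 3 N), 0.0098 = solid, where the door stops hard. It pushes a door that is not latched back open
- tin_black: other tin, black lid, same size as the red one; leave alone
- tin_blue: other tin, blue lid, same size as the red one; leave alone
- hammer: hammer lying at the left, leave alone; origin under its middle
- awl: screwdriver-like awl lying at the right, leave alone
- glue: white glue bottle, 64 mm across, 160 mm tall, at the left, leave alone
- pot: white ceramic cup, 80 mm across, 90 mm tall, left of the cabinet, leave alone
- heels: stack of four black rubber heel pieces, 60 mm square, 32 mm tall, right of the cabinet, leave alone
Mind the look-alikes: they are no part of the job. What is shaped like the tin_red but purple, turquoise or white is not meant.

How it is judged (in metres and radians):
On the way, in this order (a step that is already met when the one before it is completed fails the run):
1. the red-lidded tin stands on the tray, let go, while the tray is still pulled out (x of tin_red in the frame of tray_spot between -0.045 and 0.085 m and y of tin_red in the frame of tray_spot between -0.06 and 0.06 m and z of tin_red in the frame of tray_spot between -0.004 and 0.005 m and angle between tin_red's own z axis and vertical below 0.1 rad and contact force between the fingers and tin_red below 0.1 N and value of joint tray above 0.08 m), for 0.2 s.
2. the tray is home with the tin on it, the door still open (x of tin_red in the frame of tray_spot between -0.045 and 0.085 m and y of tin_red in the frame of tray_spot between -0.06 and 0.06 m and z of tin_red in the frame of tray_spot between -0.004 and 0.005 m and angle between tin_red's own z axis and vertical below 0.1 rad and contact force between the fingers and tin_red below 0.1 N and value of joint tray below 0.006 m and value of joint door above 0.3 rad), for 0.2 s.
3. the door is shut and its tongue has snapped out behind the roller (value of joint tray below 0.006 m and value of joint buffer above 0.005 m and value of joint door below 0.08 rad and value of joint tongue below 0.0012 m), for 0.2 s.
At the end, for the whole second after the job is handed in: the red-lidded tin stands upright (within 0.1 rad) on the tray, the tray is within 6 mm of home, the door is shut (below 0.08 rad, buffer pressed over 5 mm) and at rest, its tongue sprung out behind the roller (pressed in under 1.2 mm), and the robot has let go of everything (all of step 3 and x of tin_red in the frame of tray_spot between -0.045 and 0.085 m and y of tin_red in the frame of tray_spot between -0.06 and 0.06 m and z of tin_red in the frame of tray_spot between -0.004 and 0.005 m and angle between tin_red's own z axis and vertical below 0.1 rad and contact force between the fingers and tin_red below 0.1 N and velocity of joint door between -0.05 and 0.05 rad/s and contact force between the fingers and cabinet below 0.1 N); the robot touches nothing.
It fails at once if the cabinet, its tray or its door is pressed with more than 25 N (contact force between any of the fingers, the arm and cabinet above 25 N).
It fails at once if the door is slammed (closing faster than 2.5 rad/s) (velocity of joint door below -2.5 rad/s).
It fails at once if the tin is tipped by more than 0.6 rad (angle between tin_red's own z axis and vertical above 0.6 rad).
It fails at once if another thing on the bench is moved by more than 30 mm (distance of any of tin_black, tin_blue, hammer, awl, glue, pot, heels from where it was at the start of the episode above 0.03 m).
It also fails if it takes over 72 s, if anything falls off the work surface, if the arm or the gripper's body presses on something with over 40 N, if the wrist force passes 120 N, or if a joint passes its speed limit or range.

## Working session

There is one attempt and no reset: what is moved stays moved. The work goes in short steps, each a Python script; the robot and the scene stay as the last script left them, time stands still between calls to the robot, and variables do not carry over. Pictures are saved under pics/ and viewed, and the job is handed in when it is done.

```bash
ls; mkdir -p pics; python3 - <<'E'
from rig import robot
import cv2
for n in ("top","side","wrist"):
    p,d=robot.grab_frame(n)
    cv2.imwrite(f"pics/{n}0.png",p[:,:,::-1])
    import numpy as np
    np.save(f"pics/{n}0.npy",d)
    print(n,robot.camera_info(n))
print(robot.read_t(),robot.read_position(),robot.read_tcp_rot(),robot.read_force())
E
```

```text
pics
top {'vfov': 46.85471330951487, 'cx': 329.90665806375705, 'cy': 195.0419673921876, 'view': array([[-0.01882749, -0.99979369, -0.00762199, -0.00813282],
       [-0.99445709,  0.01951463, -0.1033164 ,  0.56066067],
       [ 0.10344382,  0.00563456, -0.99461934,  1.41707421],
       [ 0.        ,  0.        ,  0.        ,  1.        ]])}
side {'vfov': 54.74521851272097, 'cx': 313.4295907456127, 'cy': 201.6783921907833, 'view': array([[ 0.6807773 , -0.73247654,  0.00451498, -0.38765721],
       [-0.5691007 , -0.53279328, -0.62630321,  0.34555948],
       [ 0.46115796,  0.42380353, -0.77956648,  1.00039681],
       [ 0.        ,  0.        ,  0.        ,  1.        ]])}
wrist {'vfov': 65.70646984690485, 'cx': 318.20988905360315, 'cy': 200.38636818435987, 'T_tool_cam': array([[ 5.28773694e-04, -9.69270903e-01, -2.45995198e-01,
         6.51097369e-02],
       [ 9.99999841e-01,  5.60790051e-04, -6.00982034e-05,
         8.24884510e-04],
       [ 1.96203099e-04, -2.45995127e-01,  9.69271045e-01,
        -1.56631343e-01],
       [ 0.00000000e+00,  0.00000000e+00,  0.00000000e+00,
         1.00000000e+00]])}
0.15 [0.22996178 0.63422126 0.22583947] [[ 9.40100839e-01 -3.40896383e-01 -2.62976296e-04]
 [-3.40896432e-01 -9.40099988e-01 -1.27896671e-03]
 [ 1.88771113e-04  1.29200536e-03 -9.99999148e-01]] [-0.59621656  0.42823481 -0.40544513]
```

View pics/top0.png

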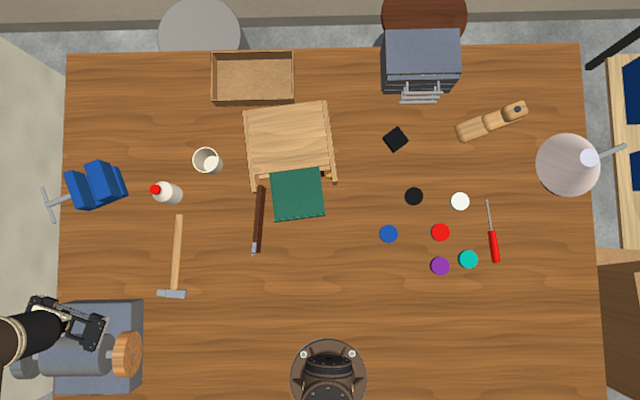

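View pics/side0.png

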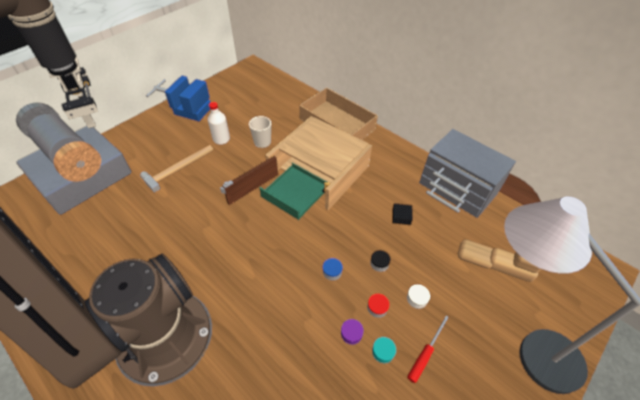

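The top view shows tins at black (414,196), white (460,201), blue (388,234), red (440,232), purple (440,266) and turquoise (468,259). Red also appears on the glue cap and the awl handle, but neither is a tin. The round red lid at (440,232) fits. I'll enlarge it, and the cabinet too.

```bash
cat > h.py <<'E'
import numpy as np, cv2
from rig import robot
def cam(n):
    c=robot.camera_info(n); f=200/np.tan(np.radians(c['vfov']/2)); return c,f
def px2plane(n,u,v,z):
    c,f=cam(n); V=c['view']; R=V[:3,:3]; t=V[:3,3]
    o=-R.T@t; d=R.T@np.array([(u-c['cx'])/f,(v-c['cy'])/f,1.]); s=(z-o[2])/d[2]
    return o+s*d
def px2pt(n,u,v,depth):
    c,f=cam(n); V=c['view']; R=V[:3,:3]; t=V[:3,3]
    return R.T@(np.array([(u-c['cx'])/f,(v-c['cy'])/f,1.])*depth-t)
def proj(n,P):
    c,f=cam(n); q=c['view'][:3,:3]@np.asarray(P)+c['view'][:3,3]
    return np.array([c['cx']+f*q[0]/q[2],c['cy']+f*q[1]/q[2]])
E
python3 - <<'E'
from h import *
im=cv2.imread("pics/top0.png");s=cv2.imread("pics/side0.png")
a=cv2.resize(im[90:265,230:350],None,fx=3.4,fy=3.4,interpolation=cv2.INTER_CUBIC)
b=cv2.resize(im[180:280,375:505],None,fx=3,fy=3,interpolation=cv2.INTER_CUBIC)
c=np.zeros((600,800,3),np.uint8);c[:595,:408]=a;c[:300,410:800]=b
c[300:600,410:800]=cv2.resize(s[105:225,215:371],(390,300),interpolation=cv2.INTER_CUBIC)
cv2.imwrite("pics/crop0.png",c)
for n,img in(("top",im),("side",s)):
    hsv=cv2.cvtColor(img,cv2.COLOR_BGR2HSV)
    m=(((hsv[...,0]<6)|(hsv[...,0]>174))&(hsv[...,1]>180)&(hsv[...,2]>120)).astype(np.uint8)
    k,l,st,ce=cv2.connectedComponentsWithStats(m)
    D=np.load(f"pics/{n}0.npy")
    for i in range(1,k):
        if st[i,4]>60:
            u,v=ce[i];d=D[int(v),int(u)]
            print(n,st[i],ce[i],px2plane(n,u,v,.03),px2pt(n,u,v,d))
E
```

```text
top [149 184  12  10  84] [154.42857143 189.02380952] [0.59014411 0.53238328 0.03      ] [0.57374523 0.48122566 0.16143411]
top [432 223  18  18 259] [440.35907336 231.83011583] [ 0.43896355 -0.35904518  0.03      ] [ 0.43905849 -0.36016473  0.025153  ]
top [488 230  12  33 250] [493.736 246.56 ] [ 0.39053115 -0.52150437  0.03      ] [ 0.39041701 -0.5242872   0.02191058]
side [368 294  21  20 332] [378.18674699 303.34638554] [ 0.43573032 -0.35886501  0.03      ] [ 0.4348269  -0.35920639  0.03200356]
side [408 345  26  38 404] [420.23762376 363.63861386] [ 0.38125663 -0.52576998  0.03      ] [ 0.38289914 -0.52577841  0.02583794]
```

View pics/crop0.png

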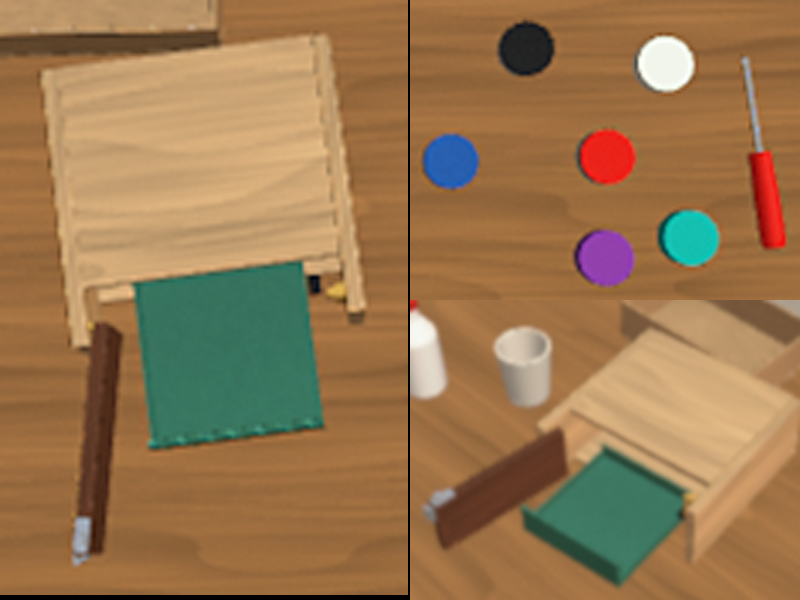

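In the crop, the red disc at (605,157) has a steel rim and is round, so it is tin_red at about (0.438,-0.359). The cabinet is slightly yawed and its door is open past square. Next I'll measure the cabinet, tray and door from the depth and colour.

```bash
cat >> h.py <<'E'
def cloud(n,D):
    c,f=cam(n); v,u=np.mgrid[0:400,0:640]
    q=np.stack([(u-c['cx'])/f*D,(v-c['cy'])/f*D,D],-1)-c['view'][:3,3]
    return q@c['view'][:3,:3]
E
python3 - <<'E'
from h import *
for n in("top","side"):
    im=cv2.imread(f"pics/{n}0.png");D=np.load(f"pics/{n}0.npy");P=cloud(n,D)
    hsv=cv2.cvtColor(im,cv2.COLOR_BGR2HSV)
    print(n,"table z",np.median(P[...,2][(abs(P[...,0]-.45)<.05)&(abs(P[...,1]+.1)<.05)]))
    reg=(P[...,0]>.4)&(P[...,0]<.95)&(P[...,1]>-.08)&(P[...,1]<.3)&(D>0)
    wood=(reg&(P[...,2]>.085)&(P[...,2]<.112)&(hsv[...,2]>140)&(hsv[...,1]<140))
    q=P[wood][:,:2].astype(np.float32)
    print("wood",wood.sum(),np.median(P[wood][:,2]),cv2.minAreaRect(q))
    g=(hsv[...,0]>65)&(hsv[...,0]<92)&(hsv[...,1]>120)&reg
    q=P[g]; print("green",g.sum(),np.percentile(q[:,2],[5,50,95]),cv2.minAreaRect(q[:,:2].astype(np.float32)))
    lip=q[q[:,2]>.045]; 
    if len(lip): print("lip",len(lip),lip.mean(0),cv2.minAreaRect(lip[:,:2].astype(np.float32)))
    d=reg&(P[...,2]>.08)&(P[...,2]<.105)&(hsv[...,2]<110)&((hsv[...,0]<15)|(hsv[...,0]>170))&(P[...,0]<.72)
    q=P[d];print("door",d.sum(),q.mean(0) if len(q) else 0,cv2.minAreaRect(q[:,:2].astype(np.float32)))
E
```

```text
top table z -0.0005759267049332458
wood 5746 0.09957155417498981 ((0.6225416660308838, 0.09720651060342789), (0.42870765924453735, 0.268856406211853), 3.851079225540161)
green 2379 [0.00848159 0.0137473  0.02271804] ((0.5670754313468933, 0.08608890324831009), (0.1580018550157547, 0.15597553551197052), 6.355375289916992)
lip 86 [0.49297469 0.07658487 0.05522471] ((0.5271586179733276, 0.047429993748664856), (0.10788685828447342, 0.202584907412529), 50.19600296020508)
door 268 [0.50350769 0.19952595 0.09138451] ((0.49474602937698364, 0.20081482827663422), (0.014384513720870018, 0.18884441256523132), 85.65617370605469)
side table z 0.0007558997786531616
wood 3569 0.10072224681449708 ((0.6235677599906921, 0.09633795917034149), (0.430388867855072, 0.2709006667137146), 3.982697010040283)
green 1426 [0.01175506 0.01520775 0.02648758] ((0.5720386505126953, 0.08724246174097061), (0.17004165053367615, 0.15630312263965607), 7.273936748504639)
lip 67 [0.49233964 0.06714173 0.05559886] ((0.4925578832626343, 0.06410371512174606), (0.007723305840045214, 0.13060300052165985), 5.273496150970459)
door 247 [0.49369267 0.19743848 0.08957586] ((0.49236375093460083, 0.20003661513328552), (0.014462015591561794, 0.18382292985916138), 84.88788604736328)
```

```bash
python3 - <<'E'
from h import *
for n in("top","side"):
    im=cv2.imread(f"pics/{n}0.png");D=np.load(f"pics/{n}0.npy");P=cloud(n,D)
    hsv=cv2.cvtColor(im,cv2.COLOR_BGR2HSV)
    reg=(P[...,0]>.58)&(P[...,0]<.95)&(P[...,1]>-.08)&(P[...,1]<.3)&(D>0)
    w=(reg&(P[...,2]>.09)&(P[...,2]<.112)&(hsv[...,2]>110)&(hsv[...,1]<150)).astype(np.uint8)
    k,l,st,ce=cv2.connectedComponentsWithStats(w); i=1+np.argmax(st[1:,4]); m=l==i
    q=P[m][:,:2].astype(np.float32); r=cv2.minAreaRect(q)
    print(n,m.sum(),r,cv2.boxPoints(r).round(4).tolist())
    # yaw from side edges
    a=np.radians(5.5);c,s=np.cos(a),np.sin(a)
    for a in np.radians(np.arange(3,9,.5)):
        c,s=np.cos(a),np.sin(a); X=q[:,0]*c+q[:,1]*s; Y=-q[:,0]*s+q[:,1]*c
        print(np.degrees(a).round(1),np.percentile(Y,[.3,99.7]).round(4),np.ptp(np.percentile(Y,[.3,99.7])).round(4),np.percentile(X,[.1,99.8]).round(4))
    vis=im.copy(); vis[m]=(0,255,0); cv2.imwrite(f"pics/mask_{n}.png",cv2.resize(vis[80:280,200:400],None,fx=2.5,fy=2.5))
E
```

```text
top 5713 ((0.7062795162200928, 0.10271082818508148), (0.25265008211135864, 0.25946882367134094), 6.365866661071777) [[0.5662999749183655, 0.2176000028848648], [0.5950999855995178, -0.04019999876618385], [0.8461999893188477, -0.012199999764561653], [0.8173999786376953, 0.24570000171661377]]
3.0 [-0.067   0.1979] 0.2649 [0.5924 0.8395]
3.5 [-0.0725  0.1909] 0.2633 [0.5933 0.8393]
4.0 [-0.078   0.1839] 0.2619 [0.5939 0.8391]
4.5 [-0.0836  0.1771] 0.2607 [0.5932 0.839 ]
5.0 [-0.0892  0.1702] 0.2594 [0.5925 0.8386]
5.5 [-0.0949  0.1636] 0.2585 [0.5917 0.8386]
6.0 [-0.1007  0.1571] 0.2578 [0.5909 0.8384]
6.5 [-0.107   0.1509] 0.2579 [0.59   0.8386]
7.0 [-0.1134  0.145 ] 0.2583 [0.5891 0.839 ]
7.5 [-0.1199  0.1391] 0.259 [0.5881 0.8396]
8.0 [-0.1268  0.1332] 0.26 [0.5871 0.8402]
8.5 [-0.1335  0.1273] 0.2608 [0.586  0.8409]
side 3485 ((0.70778489112854, 0.10166361927986145), (0.2548165023326874, 0.26245176792144775), 6.271938800811768) [[0.5667999982833862, 0.21819999814033508], [0.5954999923706055, -0.04270000010728836], [0.848800003528595, -0.01489999983459711], [0.8201000094413757, 0.2460000067949295]]
3.0 [-0.0702  0.1971] 0.2674 [0.5917 0.841 ]
3.5 [-0.0756  0.1902] 0.2658 [0.5923 0.8407]
4.0 [-0.081   0.1836] 0.2646 [0.5917 0.8404]
4.5 [-0.0864  0.1768] 0.2632 [0.591  0.8403]
5.0 [-0.0917  0.17  ] 0.2616 [0.5903 0.8397]
5.5 [-0.0971  0.1635] 0.2606 [0.5896 0.8396]
6.0 [-0.1027  0.1572] 0.2599 [0.5888 0.8398]
6.5 [-0.1088  0.1507] 0.2595 [0.5879 0.8402]
7.0 [-0.1154  0.1445] 0.2599 [0.587  0.8406]
7.5 [-0.1222  0.1385] 0.2607 [0.5861 0.8407]
8.0 [-0.1292  0.1322] 0.2614 [0.5851 0.8412]
8.5 [-0.1362  0.1265] 0.2627 [0.584  0.8415]
```

View pics/mask_top.png

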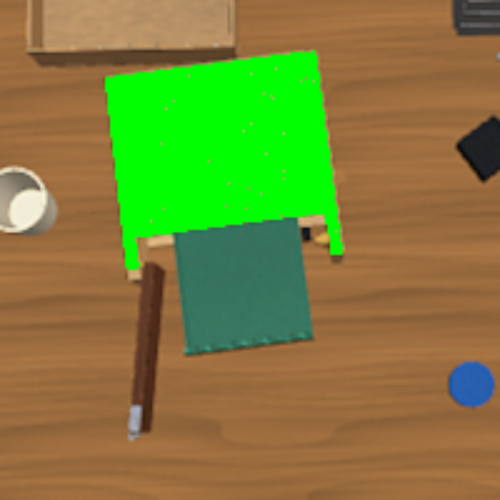

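The roof and cheek rectangle measures 252.6 x 259.5 mm against the stated 252 x 260, with yaw about 6.3°. The lip is at z≈0.055, and the tray is out by about 0.145. Door is at about 1.76 rad. The green mask covers the tray and the dark one the door, as expected. Now I'll check the reach and then pick.

```bash
cat >> h.py <<'E'
YAW=np.radians(6.3); CO=np.array([0.6334,0.0941,0.])
def Rz(deg):  # tool down, tool x at heading deg
    c,s=np.cos(np.radians(deg)),np.sin(np.radians(deg)); return np.array([[c,s,0],[s,-c,0],[0,0,-1.]])
def C2W(p):
    c,s=np.cos(YAW),np.sin(YAW); return CO+np.array([c*p[0]-s*p[1],s*p[0]+c*p[1],p[2]])
def W2C(p):
    c,s=np.cos(YAW),np.sin(YAW); q=np.asarray(p)-CO; return np.array([c*q[0]+s*q[1],-s*q[0]+c*q[1],q[2]])
HINGE=(-0.030,0.110)
def door_pt(a,r,off,z):
    # along outer face dist r from hinge, off = outward distance from outer face
    d=np.array([-np.sin(a),-np.cos(a)]); n=np.array([-np.cos(a),np.sin(a)])
    p=np.array(HINGE)+r*d+off*n; return C2W([p[0],p[1],z])
E
python3 - <<'E'
from h import *
print(door_pt(1.76,.155,0,.05))
print("pick",robot.ik([.4375,-.359,.004],Rz(6.3)),robot.ik([.4375,-.359,.004],Rz(-10)))
print("place",robot.ik(C2W([-.09,-.005,.02]),Rz(6.3)))
print("tray",robot.ik(C2W([-.01,0,.045]),Rz(6.3)))
for fl in(0,180):
  for a in(1.85,1.7,1.2,.6,.3,0): 
    q=robot.ik(door_pt(a,.155,.012,.05),Rz(6.3-np.degrees(a)+fl)); print(fl,a,None if q is None else np.round(q,0))
robot.goto([.4375,-.359,.15],Rz(6.3))
p=robot.read_position();R=robot.read_tcp_rot();print(p,robot.read_t(),robot.read_force())
im,_=robot.grab_frame("wrist");cv2.imwrite("pics/w1.png",im[:,:,::-1])
E
```

```text
[0.43699686 0.21241425 0.05      ]
pick [-19.56111119  24.24193277 -27.75566735   0.         -38.00239988
 115.86111119] [-19.56111119  24.24193277 -27.75566735   0.         -38.00239988
  99.56111119]
place [ 2.86821670e+01  2.17575448e+01 -2.90888614e+01  2.54444375e-14
 -3.91535938e+01  6.76178330e+01]
tray [ 26.19866423  25.85227403 -17.31308585   0.         -46.83464011
  70.10133577]
0 1.85 [ 51.  15. -34.   0. -41. -61.]
0 1.7 [ 49.  14. -36.   0. -40. -51.]
0 1.2 [ 41.  13. -38.   0. -40. -14.]
0 0.6 [ 30.  16. -32.   0. -41.  32.]
0 0.3 [ 26.  20. -27.   0. -43.  54.]
0 0 [ 23.  23. -21.   0. -46.  73.]
180 1.85 [ 51.  15. -34.   0. -41. 119.]
180 1.7 [ 49.  14. -36.   0. -40. 129.]
180 1.2 [ 41.  13. -38.   0. -40. 166.]
180 0.6 [  30.   16.  -32.   -0.  -41. -148.]
180 0.3 [  26.   20.  -27.   -0.  -43. -126.]
180 0 [  23.   23.  -21.    0.  -46. -107.]
[ 0.43791831 -0.35863764  0.15001695] 3.6917 [ 0.63520236 -0.04664586  0.14221459]
```

View pics/w1.png

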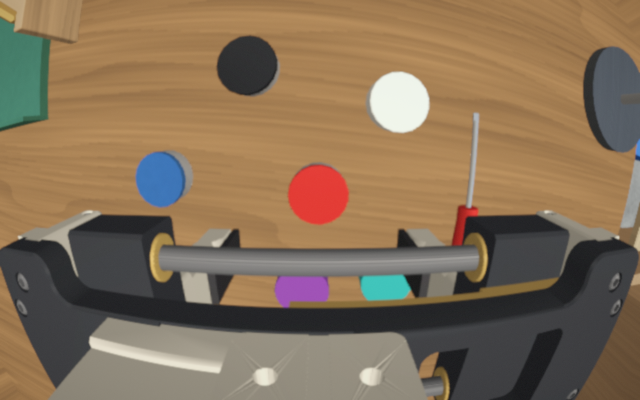

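The wrist view shows the red lid at (318,193), centred between the fingers at columns 210 and 435, with no neighbour under them. Picking now.

```bash
python3 - <<'E'
from h import *
robot.servo_line([.4375,-.359,.005],speed=.1)
print(robot.read_position(),robot.read_force())
robot.move_gripper(0.0)
print(robot.read_grip_width()*88,robot.read_t())
robot.servo_line([.4375,-.359,.16],speed=.12)
print(robot.read_grip_width()*88,robot.read_force(),robot.read_t())
robot.goto(C2W([-.09,-.005,.16]),Rz(6.3))
print(robot.read_position(),robot.read_t())
for n in("top","wrist"):
    im,_=robot.grab_frame(n);cv2.imwrite(f"pics/{n}2.png",im[:,:,::-1])
E
```

```text
[ 0.43792652 -0.35918014  0.00560417] [ 0.31614273  0.35766541 -0.98451635]
56.37742435911533 5.9667
56.24051504951488 [-0.41225313 -0.03553946 -1.28309447] 7.4083
[0.54447709 0.07843442 0.15993227] 9.0583
```

View pics/wrist2.png

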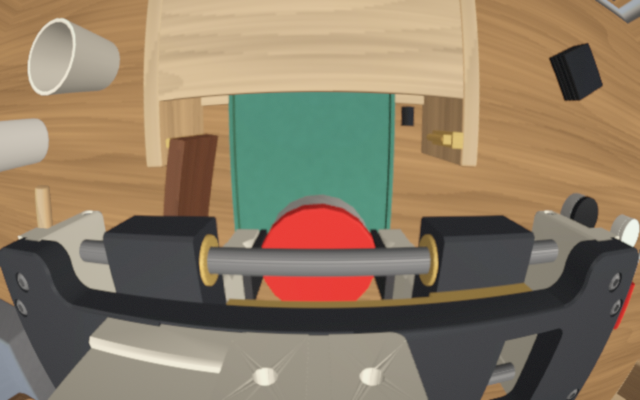

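View pics/top2.png

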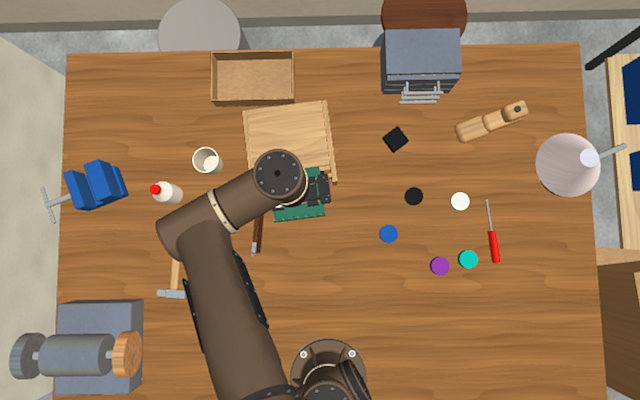

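The tin is held level (56.3 mm wide) and sits over the tray in the wrist view, red at (318,250) and laterally mid-tray. Lowering with force watched.

```bash
python3 - <<'E'
from h import *
robot.servo_line(C2W([-.09,-.005,.026]),speed=.1)
f0=robot.read_force();print(robot.read_position(),f0)
for z in(.023,.021,.020,.019,.018,.017):
    robot.servo_line(C2W([-.09,-.005,z]),speed=.03)
    f=robot.read_force();print(z,robot.read_position()[2],f-f0)
    if f[2]-f0[2]>1.5: break
robot.move_gripper(.78)
print(robot.read_grip_width()*88,robot.read_force()-f0)
robot.dwell(.2)
robot.servo_line(C2W([-.09,-.005,.14]),speed=.12)
print(robot.read_t())
robot.servo_line(C2W([-.19,0,.14]),speed=.2)
for n in("side","wrist"):
    im,d=robot.grab_frame(n);cv2.imwrite(f"pics/{n}3.png",im[:,:,::-1]);np.save(f"pics/{n}3.npy",d)
robot.move_gripper(0);print(robot.read_t())
E
```

```text
[0.54494197 0.07949174 0.02661648] [ 0.35447038 -0.48640108 -1.20496209]
0.023 0.02306450412151562 [-0.39421867  0.04988301  0.67153604]
0.021 0.02091197210710103 [-0.33953484  0.51905978  0.2043469 ]
0.02 0.01992947638763385 [-0.69522752  0.72161937  0.19685777]
0.019 0.019056311524366487 [0.52551927 0.39909007 0.43469214]
0.018 0.018960518679349243 [6.34317847e-03 3.85252505e-01 8.02361543e+00]
68.64618330270494 [ 0.4273096  -0.15484051  1.37328509]
13.7667
15.7
```

View pics/wrist3.png

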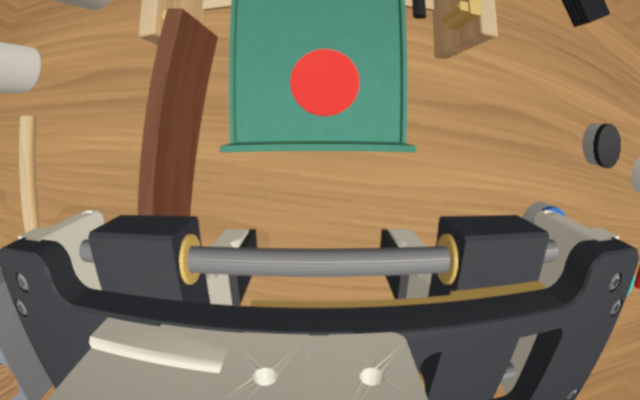

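View pics/side3.png

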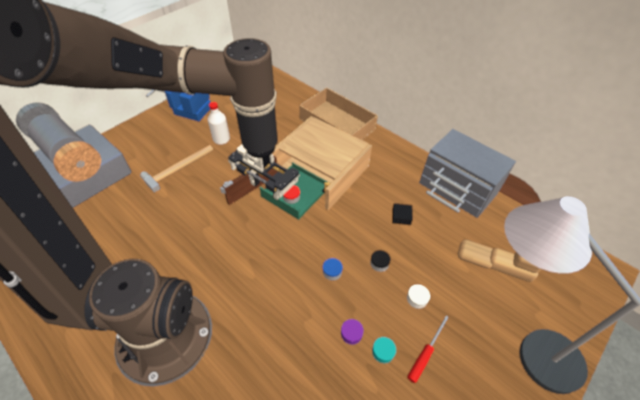

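The tin stands on the tray in the wrist view, lid at (325,82), with the lip at row 148. Now I'll push the lip home, feeling for the stop.

```bash
python3 - <<'E'
from h import *
robot.servo_line(C2W([-.19,0,.045]),speed=.12)
f0=robot.read_force();ex=np.array([np.cos(YAW),np.sin(YAW),0])
def st(x,v):
    robot.servo_line(C2W([x,0,.045]),speed=v)
    f=-(robot.read_force()-f0)@ex; print(x,W2C(robot.read_position())[0].round(4),f.round(2)); return f
for x in(-.165,-.155,-.145): st(x,.05)
for x in(-.10,-.06,-.03):
    if st(x,.06)>10: break
else:
    x=-.03
    while x<0.004:
        x+=.002
        if st(x,.03)>5: break
print(robot.read_t())
im,d=robot.grab_frame("wrist");cv2.imwrite("pics/w4.png",im[:,:,::-1])
im,d=robot.grab_frame("side");cv2.imwrite("pics/s4.png",cv2.resize(im[100:230,200:400,::-1],None,fx=4,fy=4))
E
```

```text
-0.165 -0.1652 0.49
-0.155 -0.1547 2.21
-0.145 -0.1444 1.26
-0.1 -0.0998 2.18
-0.06 -0.0598 1.66
-0.03 -0.0296 2.41
-0.027999999999999997 -0.0279 0.98
-0.025999999999999995 -0.026 2.81
-0.023999999999999994 -0.0238 2.52
-0.021999999999999992 -0.0218 1.95
-0.01999999999999999 -0.0198 1.76
-0.017999999999999988 -0.0178 3.11
-0.015999999999999986 -0.0158 1.94
-0.013999999999999986 -0.0138 2.1
-0.011999999999999986 -0.0118 1.95
-0.009999999999999986 -0.0119 9.85
22.8583
```

View pics/w4.png

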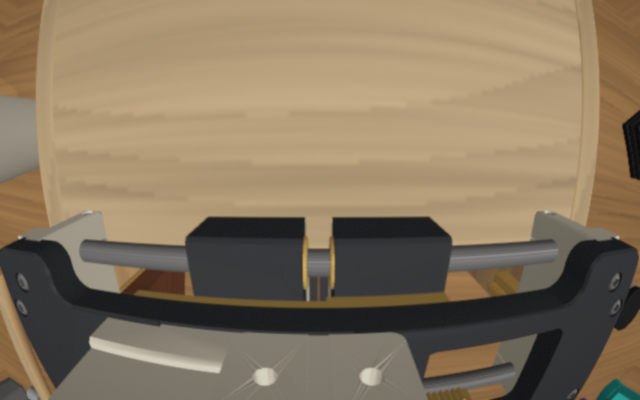

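Hard stop felt at cabinet x -0.012: force jumped from 2 to 9.9 N, so the finger front is flush with the roof edge and the tray is home. The wrist view shows the roof and nothing amiss. Next I'll back off and go to the outer side of the door.

```bash
python3 - <<'E'
from h import *
robot.servo_line(C2W([-.15,0,.045]),speed=.15)
robot.servo_line(C2W([-.2,0,.16]),speed=.2)
im,d=robot.grab_frame("wrist");cv2.imwrite("pics/w5.png",im[:,:,::-1])
p=door_pt(1.76,.155,.06,.16); robot.goto(p,Rz(6.3-np.degrees(1.76)))
print(robot.read_position(),p,robot.read_t())
im,d=robot.grab_frame("wrist");cv2.imwrite("pics/w6.png",im[:,:,::-1])
E
python3 -c "
import cv2,numpy as np
cv2.imwrite('pics/w56.png',cv2.resize(np.hstack([cv2.imread('pics/w5.png'),cv2.imread('pics/w6.png')]),(800,250)))"
```

```text
[0.44172579 0.27194163 0.15964682] [0.44174676 0.27222594 0.16      ] 26.6667
```

View pics/w56.png

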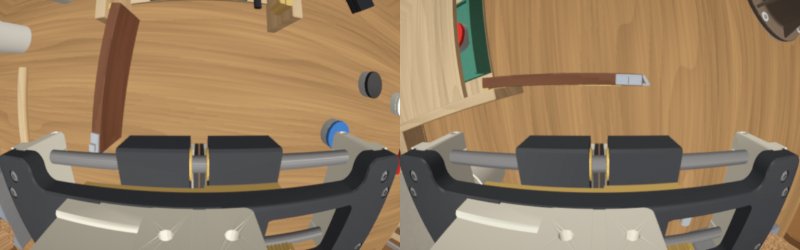

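```bash
python3 - <<'E'
from h import *
c=robot.camera_info("wrist");f=200/np.tan(np.radians(c['vfov']/2));T=c['T_tool_cam']
p=robot.read_position();R=robot.read_tcp_rot()
W=np.eye(4);W[:3,:3]=R;W[:3,3]=p;M=np.linalg.inv(W@T)
im=cv2.imread("pics/w6.png")
def pr(P):
    q=(M@np.append(P,1))[:3];th=np.arctan2(np.hypot(q[0],q[1]),q[2]);ph=np.arctan2(q[1],q[0]);return c['cx']+f*th*np.cos(ph),c['cy']+f*th*np.sin(ph)
def mk(P,col):
    u,v=pr(P);print(np.round((u,v)));cv2.circle(im,(int(u),int(v)),3,col,-1)
for y in(.08,.0,-.08):
    mk(C2W([0,y,.055]),(255,0,255));mk(C2W([0,y,.008]),(255,255,0))
mk(C2W([-.052,.13,.1]),(0,255,255)); mk(C2W([0,.115,.1]),(0,255,255))
for r in(0,.155,.205): mk(door_pt(1.76,r,0,.093),(0,255,0))
cv2.imwrite("pics/w6b.png",cv2.resize(im[0:230,60:460],None,fx=2,fy=2))
E
```

```text
[120. 116.]
[144. 116.]
[110.  42.]
[134.  49.]
[107. -23.]
[129.  -9.]
[150. 159.]
[ 99. 157.]
[128. 141.]
[317. 133.]
[386. 134.]
```

View pics/w6b.png

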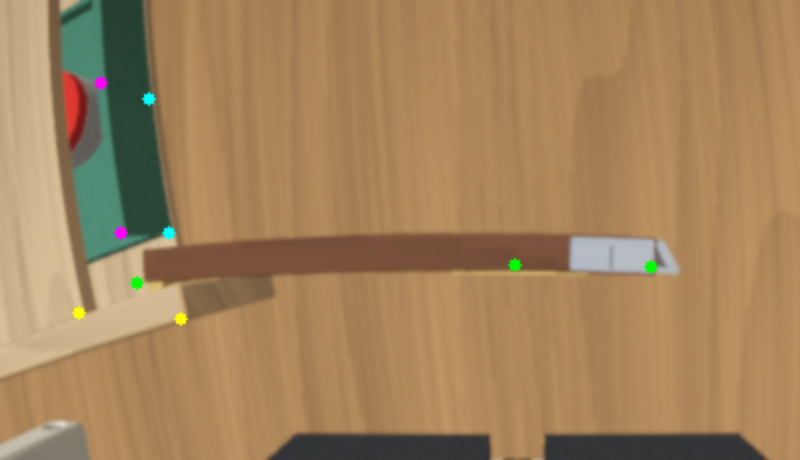

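The projected lip (crop (120,232),(148,98)), cheek and door points fall on their counterparts within a few pixels. The tray is home, the tin stands in it, and the brass plate at crop x 450–590 matches r=0.155. Now swinging the door.

```bash
cat > push.py <<'E'
from h import *
def ang(p):
    # door angle from TCP pos assuming contact offset .012 : solve numerically
    q=W2C(p)[:2]-np.array(HINGE); L=np.hypot(*q); 
    # q = r d + off n ; d=(-sin a,-cos a), n=(-cos a, sin a)
    off=.012; r=np.sqrt(L*L-off*off); b=np.arctan2(-q[0],-q[1]) # angle of q in d-param
    return b-np.arctan2(off,r)
def step(a,v,f0,off=.012):
    robot.servo_line(door_pt(a,.155,off,.052),ori=Rz(6.3-np.degrees(a)),speed=v)
    n=door_pt(a,0,0,0)-door_pt(a,0,1,0)   # inward
    f=-(robot.read_force()-f0)@n
    return f
E
python3 - <<'E'
from push import *
a=1.8
robot.servo_line(door_pt(a,.155,.05,.052),ori=Rz(6.3-np.degrees(a)),speed=.12)
f0=robot.read_force();np.save("f0.npy",f0)
print(step(a,.05,f0))
for a in np.arange(1.7,.29,-.1):
    f=step(a,.07,f0);print(round(a,2),ang(robot.read_position()).round(3),f.round(2))
    if f>6:break
print(robot.read_t())
im,d=robot.grab_frame("side");cv2.imwrite("pics/s7.png",cv2.resize(im[100:230,200:400,::-1],None,fx=4,fy=4))
E
```

```text
0.5219088749383813
1.7 1.702 -0.54
1.6 1.602 0.79
1.5 1.502 0.14
1.4 1.402 1.23
1.3 1.302 -0.15
1.2 1.202 0.22
1.1 1.102 0.29
1.0 1.002 0.78
0.9 0.902 0.7
0.8 0.802 0.07
0.7 0.702 -0.07
0.6 0.603 0.47
0.5 0.503 1.39
0.4 0.403 0.3
0.3 0.304 0.62
34.3
```

View pics/s7.png

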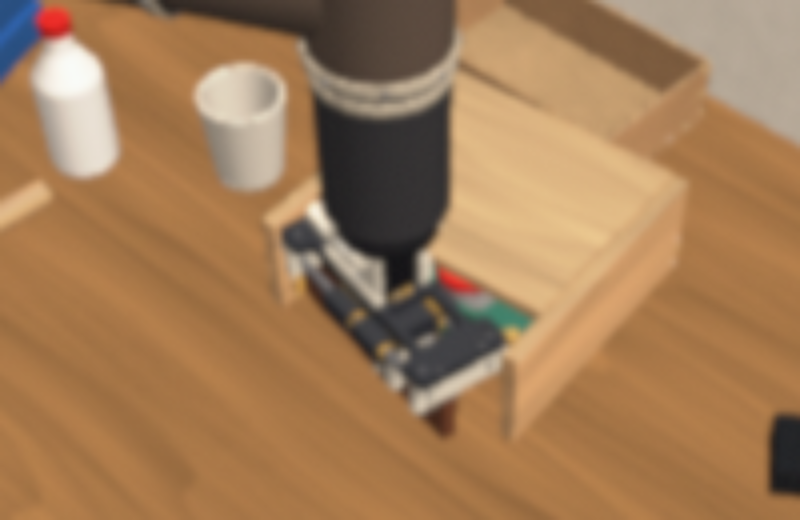

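The door follows the fingers, with its edge at (440,415) in the crop and the tin still standing on the home tray. Now the slow, felt part.

```bash
cat > end.py <<'E'
from push import *
f0=np.load("f0.npy")
for a in(.24,.18,.15): print(a,step(a,.04,f0).round(2))
pk=0;hist=[]
a=.15
while a>-.06:
    a-=.005
    f=step(a,.02,f0); b=ang(robot.read_position()); hist.append(f)
    print(round(a,3),b.round(4),f.round(2),robot.read_t())
    if f>19: print("limit");break
    if max(hist)>6 and f<max(hist)-4: print("drop");break
E
python3 end.py
```

```text
0.24 -0.09
0.18 0.42
0.15 0.31
0.145 0.1461 1.19 35.6333
0.14 0.1398 0.5 35.8833
0.135 0.1342 0.87 36.1333
0.13 0.1293 -0.05 36.3833
0.125 0.1244 0.9 36.6333
0.12 0.1194 0.75 36.8833
0.115 0.1145 -0.58 37.1333
0.11 0.1094 0.77 37.3833
0.105 0.1042 0.96 37.6333
0.1 0.0996 0.3 37.8833
0.095 0.0944 0.64 38.1333
0.09 0.0895 0.16 38.3833
0.085 0.0844 0.08 38.6333
0.08 0.0794 1.09 38.8833
0.075 0.0747 0.39 39.1333
0.07 0.0725 2.14 39.3833
0.065 0.07 5.26 39.6333
0.06 0.0663 6.01 39.8833
0.055 0.0622 6.49 40.1333
0.05 0.0583 6.84 40.3833
0.045 0.0541 7.53 40.6333
0.04 0.0503 8.48 40.8833
0.035 0.0462 8.26 41.1333
0.03 0.0423 9.39 41.3833
0.025 0.0388 9.97 41.6333
0.02 0.0351 10.41 41.8833
0.015 0.0256 6.23 42.1333
drop
```

A clear drop from 10.4 to 6.2 N at about 0.026 rad looks like the snap. I'll give it one small step more to confirm the stop, then ease off and see whether the door follows.

```bash
python3 - <<'E'
from push import *
f0=np.load("f0.npy")
for a in(.011,.02,.025,.03,.035,.04,.05):
    f=step(a,.02,f0); print(a,ang(robot.read_position()).round(4),f.round(2))
a=.05
robot.servo_line(door_pt(a,.155,.05,.052),ori=Rz(6.3-np.degrees(a)),speed=.1)
robot.servo_line(door_pt(a,.155,.16,.17),ori=Rz(6.3-np.degrees(a)),speed=.2)
im,d=robot.grab_frame("wrist");cv2.imwrite("pics/w8.png",im[:,:,::-1])
im,d=robot.grab_frame("side");cv2.imwrite("pics/s8.png",cv2.resize(im[100:230,200:400,::-1],None,fx=4,fy=4))
print(robot.read_t(),robot.read_force())
E
```

```text
0.011 0.0184 5.87
0.02 0.0183 0.87
0.025 0.0228 0.83
0.03 0.0297 0.33
0.035 0.0351 -0.1
0.04 0.0402 0.49
0.05 0.0507 0.85
45.475 [-0.00742272 -0.1959751   0.7201464 ]
```

View pics/w8.png

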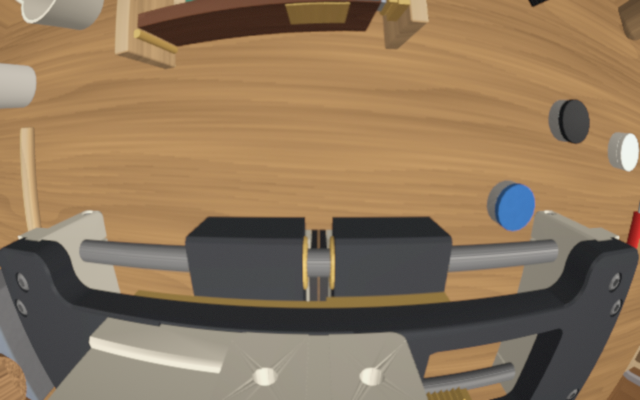

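View pics/s8.png

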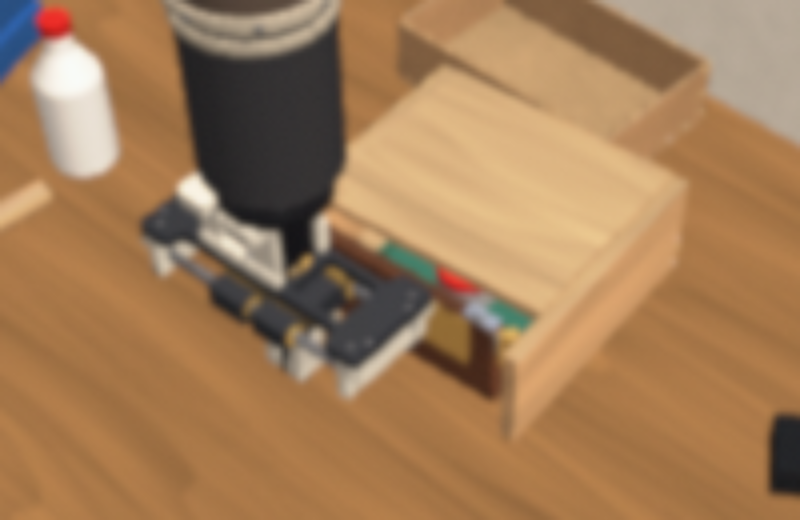

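After easing off, the fingers lost the door at about 0.018 rad and it did not follow, although an unlatched door would be pushed back by the buffer. The views show the door between the cheeks and the tongue by the roller. I'll take a close look at the tongue and roller from above.

```bash
python3 - <<'E'
from h import *
robot.goto(C2W([-.11,-.09,.15]),Rz(6.3))
im,d=robot.grab_frame("wrist");cv2.imwrite("pics/w9.png",im[:,:,::-1])
c=robot.camera_info("wrist");f=200/np.tan(np.radians(c['vfov']/2));T=c['T_tool_cam']
W=np.eye(4);W[:3,:3]=robot.read_tcp_rot();W[:3,3]=robot.read_position();M=np.linalg.inv(W@T)
def pr(P):
    q=(M@np.append(P,1))[:3];th=np.arctan2(np.hypot(q[0],q[1]),q[2]);ph=np.arctan2(q[1],q[0]);return np.round((c['cx']+f*th*np.cos(ph),c['cy']+f*th*np.sin(ph)))
for a in(-.02,0,.02,.04,.07):print(a,[pr(door_pt(a,r,0,.093)) for r in(.05,.2)])
print(robot.read_t())
im=im[:,:,::-1]
cv2.imwrite("pics/w9b.png",cv2.resize(im[20:220,300:480],None,fx=3,fy=3,interpolation=cv2.INTER_CUBIC))
E
```

```text
-0.02 [array([124., 112.]), array([317.,  95.])]
0 [array([124., 114.]), array([317., 100.])]
0.02 [array([124., 115.]), array([317., 106.])]
0.04 [array([124., 116.]), array([317., 112.])]
0.07 [array([124., 118.]), array([316., 121.])]
46.025
```

View pics/w9.png

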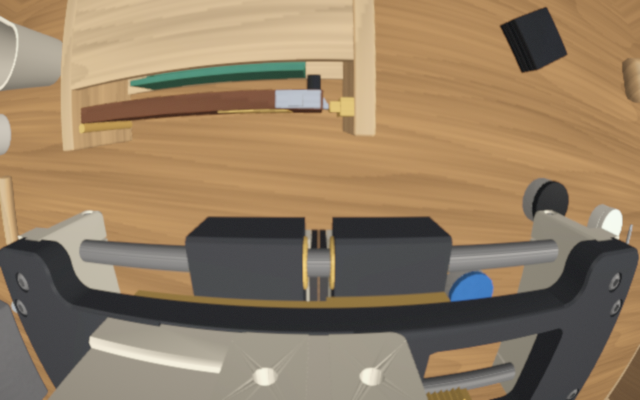

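View pics/w9b.png

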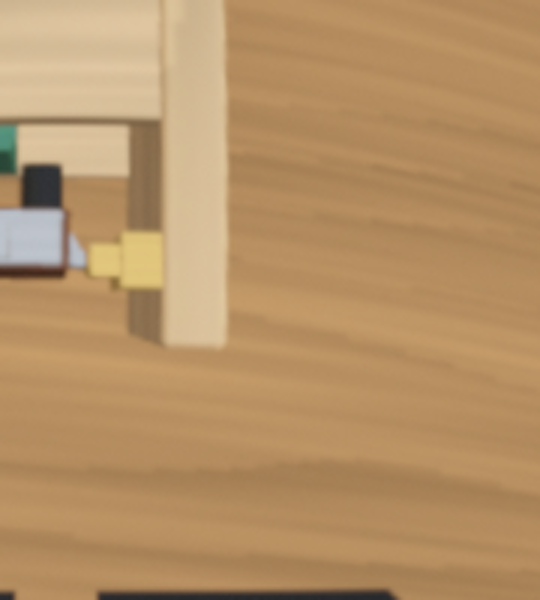

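The crop shows the tongue (68–87, 230–268) still pressed in beside the roller (90–122, 243–275), not behind it, and the door at about 0.035 rad. So it isn't latched: the force drop was only the end of the slope. I'll push again, further, until it hits firmly.

```bash
python3 - <<'E'
from push import *
a=.08
robot.servo_line(door_pt(a,.155,.07,.052),ori=Rz(6.3-np.degrees(a)),speed=.15)
f0=robot.read_force();np.save("f0.npy",f0)
for a in(.08,.06,.05,.045): print(a,step(a,.05,f0).round(2))
prev=None
while a>-.08:
    a-=.005
    f=step(a,.02,f0); b=ang(robot.read_position())
    print(round(a,3),b.round(4),f.round(2))
    if f>15: print("limit");break
print(robot.read_t())
im,d=robot.grab_frame("top");cv2.imwrite("pics/t10.png",im[:,:,::-1])
E
```

```text
0.08 0.24
0.06 -0.88
0.05 0.48
0.045 -0.48
0.04 0.0398 0.29
0.035 0.0348 0.2
0.03 0.0296 -0.54
0.025 0.0247 0.42
0.02 0.0199 0.27
0.015 0.0184 2.72
0.01 0.016 5.47
0.005 0.007 2.88
-0.0 0.0001 3.07
-0.005 -0.0036 4.11
-0.01 -0.0083 5.0
-0.015 -0.0114 5.67
-0.02 -0.0112 9.68
-0.025 -0.0107 11.99
-0.03 -0.0102 14.92
-0.035 -0.0098 18.62
limit
52.9667
```

Now a second drop (5.5 to 2.9 N), then the buffer's slow rise, then the solid stop at -0.011 rad. I'll ease off and look again.

```bash
python3 - <<'E'
from push import *
f0=np.load("f0.npy")
for a in(-.02,-.01,-.005,0,.005,.01,.02):
    f=step(a,.03,f0); print(a,ang(robot.read_position()).round(4),f.round(2))
robot.servo_line(door_pt(a,.155,.05,.052),speed=.12)
robot.servo_line(door_pt(a,.155,.1,.15),speed=.2)
robot.servo_line(C2W([-.11,-.09,.15]),ori=Rz(6.3),speed=.15)
im,d=robot.grab_frame("wrist");im=im[:,:,::-1];cv2.imwrite("pics/w11.png",im)
cv2.imwrite("pics/w11b.png",cv2.resize(im[20:160,60:400],(800,330),interpolation=cv2.INTER_CUBIC))
cv2.imwrite("pics/w11c.png",cv2.resize(im[70:130,270:370],None,fx=7,fy=7,interpolation=cv2.INTER_CUBIC))
print(robot.read_t())
E
```

```text
-0.02 -0.0109 8.73
-0.01 -0.0083 6.2
-0.005 -0.0047 4.88
0 0.0001 3.86
0.005 0.0005 1.66
0.01 0.0045 0.42
0.02 0.0193 0.01
56.4833
```

View pics/w11b.png

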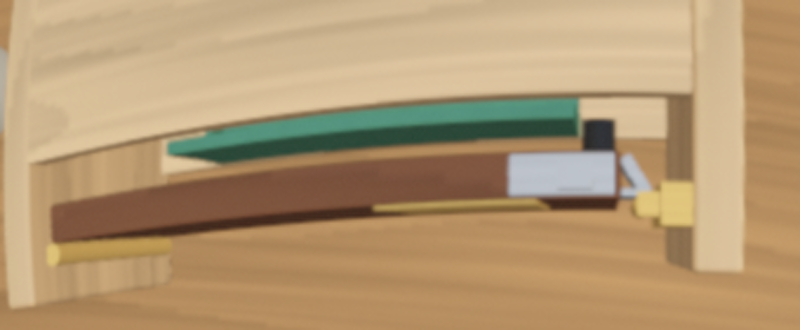

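View pics/w11c.png

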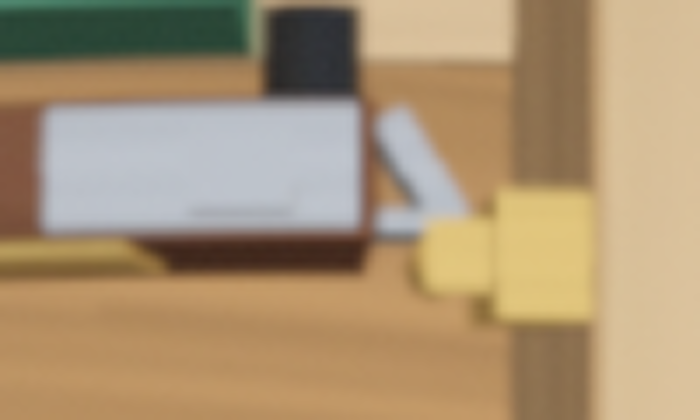

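The tongue is now fully out, about 100 px (≈11 mm, nominal 9) proud at (375–465, 105–240), with its tip behind the roller at (420–490, 220–295). The door came off the fingers at 0.000 rad while the buffer was still pushing 3.9 N. Next, a last look at the tin and neighbours.

```bash
python3 - <<'E'
from h import *
robot.servo_line(C2W([-.2,-.05,.2]),speed=.2)
w,d=robot.grab_frame("wrist")
q=robot.read_qpos(); q[0]-=60; robot.movej(q)
s,d=robot.grab_frame("side");t,_=robot.grab_frame("top");w2=w
cv2.imwrite("pics/s12.png",cv2.resize(s[90:230,190:390,::-1],None,fx=4,fy=4,interpolation=cv2.INTER_CUBIC))
cv2.imwrite("pics/t12.png",t[:,:,::-1])
print(robot.read_t(),robot.read_force())
E
```

```text
58.95 [-0.20034943  0.19474539  1.46614742]
```

View pics/s12.png

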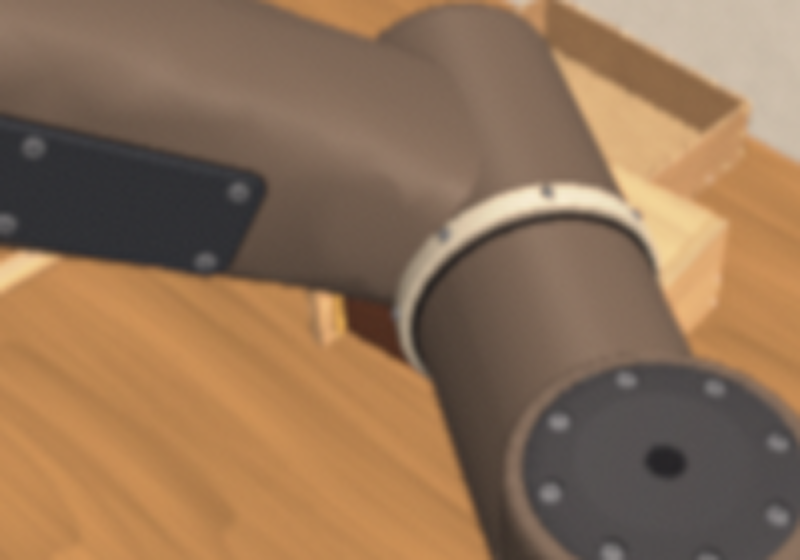

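View pics/t12.png

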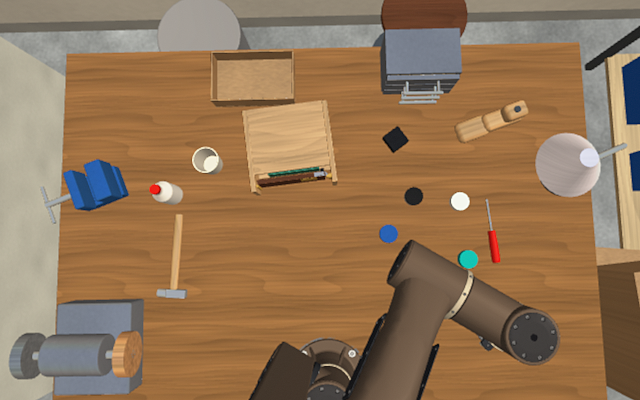

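The top view shows the door shut, at (258–326, 170–188), and every other thing at its starting pixels. The arm is clear. Handing in.

```bash
python3 - <<'E'
from rig import robot
robot.job_done(); print(robot.read_t())
E
```

```text
the job is handed in; nothing more can be done
the job is handed in; nothing more can be done
```

The red-lidded tin is on the tray, the tray is home and the door is latched. I handed the job in at about 59 s, and no verdict was reported.

- **Tin and tray:** I set the tin down where I felt contact at 8 N and let go. Then I pushed the tray in until it met its stop at about 10 N, and the wrist view agreed it was home.
- **Door:** My first push did not latch it. The force drop I took for the snap was only the end of the tongue's slope, and a close-up showed the tongue still pressed in beside the roller. The second push gave the real snap, then the buffer's solid stop, with at most 18.6 N read after any step.
- **Last checks:**
  - The close-up shows the tongue fully out behind the roller.
  - The door stayed at about 0.000 rad when I backed off.
  - The top view shows the other visible things where they started. The arm hides the purple tin there.
- **Not confirmed:** the arm blocked the final side view, so I last saw the tin just before the second door push. It was in place in the cabinet then.

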